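# Scan a carton with the bench-mounted trigger scanner

### The job

Set the labelled carton down flat on the black scanning pad, lengthwise along it, wholly on the pad and with its labelled end facing the scanner's nose, and let go of it there without dropping it. Then squeeze the scanner's trigger fully against its grip, keep it squeezed for about a second, and let it spring back out. Leave the carton on the pad and do not disturb the mug, the mug box or the tape roll.

Things in the scene. Friction and masses are not known exactly. Their poses are not given: they have to be found in the camera images.
- carton: Loose plain cardboard carton, 60 (x) x 120 (y) x 50 mm (z), about 0.2 kg. Origin: centre of its underside, z up. A white bar-code label covers its +y end face and folds 30 mm over onto the top at that end.
- station: Fixed bench scanning station: a grey pistol scanner lying level on its side on a short steel stand, with a flat pad in front of its nose. Frame: origin on the table under the scanner, z up. The nose points to -y; the pistol grip sticks out level along +x from x = 0 to 128 mm, 36 mm deep (y -16 to +20), 30 mm high (z 65 to 95), nothing above or below it. The steel foot under the head is 8 mm thick.
- nose (a point): Centre of the scanner's black-framed nose window, 80 mm above the table, at (-40, -67, 80) mm in the station frame. The scanner's head behind it spans station x -86 to 0, y -67 to +63, z 42 to 118 mm.
- pad (a point): Centre of the top of the black rubber scanning pad, 100 (along station x) x 150 mm (along station y), top 4 mm above the table; at (-40, -180, 4) mm in the station frame, axes parallel to it. The nose lies 113 mm from this point toward +y, so the carton's +y end must face the pad's +y.
- grip (a point): Point on the grip's middle line beside the trigger, at (45, 2, 80) mm in the station frame, axes parallel to it. The grip's fixed back face is 18 mm from it toward +y; the trigger's outer face is 43 mm from it toward -y at rest, 31 mm when fully squeezed: 61 mm across at rest, 49 mm squeezed.
- trigger (a joint): Angle of the sprung trigger on the grip's -y side: a black blade 62 mm long, 10 mm thick, 22 mm high, hinged on an upright axis at its head end at (6, -24) mm in the station frame. 0 = out (blade leans 0.30 rad off the grip toward -y), 0.30 = fully squeezed, along the grip. About 5 N at mid-blade starts it, 10 N presses it fully; it springs back.
- mug: Bystander: loose white mug, 82 mm across, 95 mm high, handle at its +y; origin at the centre of its underside.
- mugbox: Bystander: loose unlabelled cardboard mug box, 85 x 85 x 100 mm high; origin at the centre of its underside.
- taperoll: Bystander: loose pale roll of tape lying flat, 104 mm across, 48 mm high; origin at the centre of its underside.
Not all that is in view belongs to the job. Leave any green look-alike of the carton alone.

How it is judged:
By the outcome, as a careful person would: the job done as asked, in the order asked, and still so for the second after the job is handed in, with the robot touching nothing.
It also fails if it takes over 53 s, if anything falls off the work surface, if the arm or the gripper's body presses on something with over 40 N, if the wrist force passes 120 N, or if a joint passes its speed limit or range.

### The arm

A 6-joint arm with a two-finger parallel gripper is mounted at the origin on the work surface. World frame = base frame: x ahead of the robot, y to its left, z up, the work surface at z = 0. Lengths are in mm, angles in rad, forces in N, time in s.
With the tool pointing down it reaches from about 300 to 775 mm from the base axis. Payload 14.6 kg.
Tool frame: the origin (TCP) lies midway between the tips of the shut fingers; the grasp point (between the pads) lies manip.grasp_offset behind it (manip.grasp_offset is the distance from the TCP to the grasp point, in mm); z points along the fingers, y is the direction in which the jaws open and shut (so a half turn about z gives the same grasp; the last joint's range is limited). The gripper opens to 94 mm and grips with 3 to 60 N. Pads are 16 mm wide; open, the fingers measure 119 mm over their backs; the gripper's body (75 mm by 177 mm) begins 78 mm behind the grasp point.
Start: joints at [-1.338, 0.3, 1.521, -0, 1.321, -0.067], TCP at [162.424, -525.459, 205.446] pointing down, gripper open.
Joint ranges: [-3.03, 3.03], [-0.79, 2.21], [0.23, 2.52], [-1.04, 4.18], [0, 3.07], [-2.55, 2.55]. Speed limits (rad/s): [2.22, 2.22, 2.57, 3.14, 3.14, 3.14].

### API

Orientations are given as [roll, pitch, yaw] about the fixed x, y, z axes, in that order (R = Rz(yaw) Ry(pitch) Rx(roll)).
In Python, from cell import monitor, vision, order, manip gives the robot as it stands.
- The arm moves only by the shell command python3 -m jog 'ROWS' [FORCE]. ROWS is JSON, a list of rows, each a list of 7 numbers: the shift along the tool's x, y, z in cm, then the turn, a rotation vector about the tool's x, y, z in rad, then the opening in per cent of the stroke, from 0 (shut) to 100 (fully open). In form: [[tx, ty, tz, rx, ry, rz, jaw], ...]. A call has 1 to 8 rows; each row shifts and turns the commanded pose from where the row before left it, along the tool's axes as they then stand; what a row does not reach is not made up. A row lasts 1/10 s, in which the tool goes at most 50 mm and 8.59 degrees, less where a joint would pass 70% of its speed; a pose out of reach is approached as far as the arm can. A call is refused whole if a number of a shift passes 5 or a number of a turn 0.15, either way. A call with a gripper value outside its range is refused whole. The fingers move at their own pace and stop on an object; FORCE is the grip in N (left out, the last holds). Time passes only in rows, so rows that do not move let the fingers close. It gives the time, the measured TCP pose, the force and the opening at its end, in the units of the state.
- monitor.read_state(): the state, without advancing time (a new reading comes with each control period).
- vision.camera(name): name is "scene" or "side" or "wrist"; returns a dict with "color" (384x512x3 uint8, blue, green, red), "fx", "fy", "cx", "cy" (pixels), "cam_to_world" (4x4, takes a point from camera to world coordinates); the wrist camera has in their place "tool_from_camera" (4x4, takes a point from camera to tool coordinates, whose origin is the TCP and whose axes are the flange's). Camera axes: x right, y down, z forward; pixel columns grow to the right and rows downward; lengths in mm; the calibration is good to about 2 mm. A picture is of the moment at which its call begins: read the wrist's pose just before it. There is no depth.
- order.sign_off(): hands the job in, once; it reports no verdict.
The state is a dict: "clock": time; "joints": joint angles; "qd": joint speeds; "effort": joint torques, N m; "eef_pos": TCP position; "eef_rot": TCP orientation; "wrist_force": force on the tool from outside, world axes, zero at the start; "moment": the same for the moment, N m; "finger_gap": finger opening in mm.
Only numpy, scipy, OpenCV 4.12 (cv2) and the standard library are available. Lean on these libraries where they do the work, as an engineer would, in place of code of your own. Each camera call takes 0.05 s, during which the arm holds its last target.

## Working session

There is one attempt and no reset: what is moved stays moved. The work goes in short steps, Python scripts to look and compute and a shell command to move; the robot and the scene stay as the last step left them, time stands still between calls to the robot, and variables do not carry over. Pictures are saved under pics/ and viewed, and the job is handed in when it is done.

```bash
ls; mkdir -p pics
python3 - <<'E'
from cell import monitor, vision, order, manip
import cv2,numpy as np
print(monitor.read_state()); print(manip.grasp_offset, [a for a in dir(manip) if a[0]!='_'])
for n in ("scene","side","wrist"):
    c=vision.camera(n); cv2.imwrite(f"pics/{n}0.png",c["color"]); print(n,{k:(np.round(v,3).tolist() if k!='color' else 0) for k,v in c.items()})
E
```

```text
pics
{'clock': 0.0, 'joints': array([-1.33757109e+00,  3.00450252e-01,  1.52159343e+00,  2.69100133e-06,
        1.32070114e+00, -6.66175565e-02]), 'qd': array([-0.00060845, -0.00167843,  0.00038658,  0.00028614, -0.00024453,
       -0.00036164]), 'effort': array([ 2.47311807e-03, -5.31799042e+01, -3.52732766e+01,  7.09143095e-02,
        2.44248554e-02, -2.98726172e-05]), 'eef_pos': array([ 162.38001337, -525.20252046,  204.8925452 ]), 'eef_rot': array([-3.14044322e+00, -7.92985480e-05,  2.99842079e-01]), 'wrist_force': array([ 0.01492944, -0.04658484,  0.20378269]), 'moment': array([ 0.06424802, -0.02897635, -0.01173415]), 'finger_gap': 94.04277795172672}
18.8 ['Unreachable', 'grasp_offset']
scene {'color': 0, 'fx': 363.57, 'fy': 363.57, 'cx': 254.118, 'cy': 191.638, 'cam_to_world': [[-0.671, 0.56, -0.487, 1081.274], [0.742, 0.511, -0.434, 597.519], [0.006, -0.652, -0.758, 1043.25], [0.0, 0.0, 0.0, 1.0]]}
side {'color': 0, 'fx': 428.724, 'fy': 428.724, 'cx': 256.712, 'cy': 194.617, 'cam_to_world': [[-0.984, -0.1, 0.144, 264.45], [-0.175, 0.483, -0.858, 1089.534], [0.017, -0.87, -0.493, 664.278], [0.0, 0.0, 0.0, 1.0]]}
wrist {'color': 0, 'fx': 308.371, 'fy': 308.371, 'cx': 253.215, 'cy': 188.632, 'tool_from_camera': [[-0.0, -0.968, -0.251, 72.094], [1.0, -0.0, -0.0, -0.584], [0.0, -0.251, 0.968, -179.462], [0.0, 0.0, 0.0, 1.0]]}
```

View pics/scene0.png

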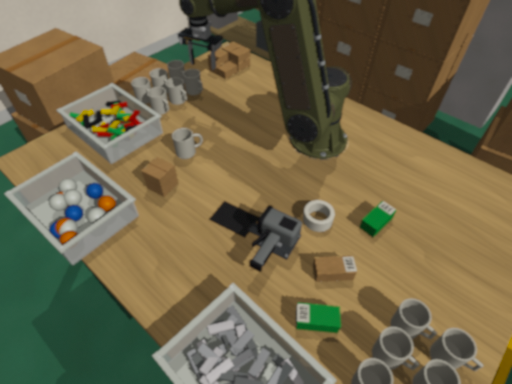

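View pics/side0.png

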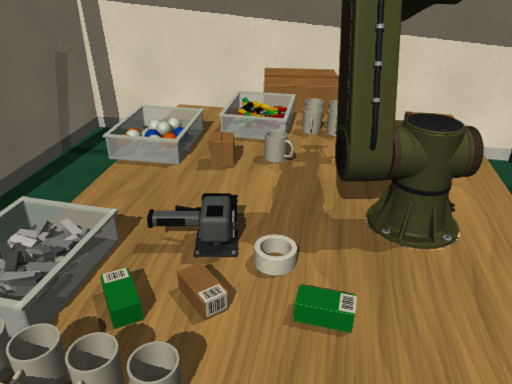

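View pics/wrist0.png

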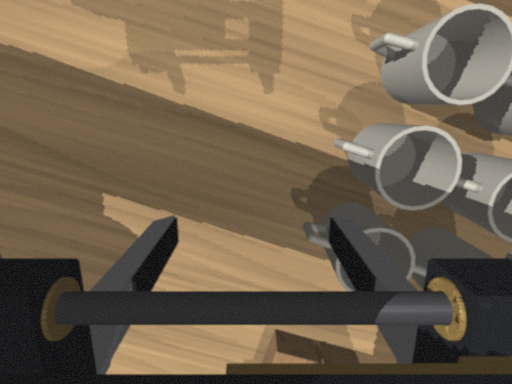

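The scene view shows the brown carton at about (335,267), the scanner at (280,232), the pad at (235,218), the tape at (318,215), the mug at (184,142) and the mug box at (160,175). In the side view the carton is at (203,290) and the scanner at (215,222). I'll zoom in to get precise corners.

```bash
cat > h.py <<'E'
import numpy as np,cv2
from cell import monitor, vision, manip
from scipy.spatial.transform import Rotation as R
def unproj(c,T,u,v,z):
    d=T[:3,:3]@np.array([(u-c["cx"])/c["fx"],(v-c["cy"])/c["fy"],1]); o=T[:3,3]
    return o+d*(z-o[2])/d[2]
def proj(c,T,P):
    P=np.atleast_2d(P); q=(P-T[:3,3])@T[:3,:3]
    return np.c_[q[:,0]/q[:,2]*c["fx"]+c["cx"],q[:,1]/q[:,2]*c["fy"]+c["cy"]]
def crop(im,x0,y0,x1,y1,s,f):
    o=cv2.resize(im[y0:y1,x0:x1],None,fx=s,fy=s,interpolation=cv2.INTER_CUBIC)
    for x in range((x0+9)//10*10,x1,10):
        cv2.line(o,((x-x0)*s,0),((x-x0)*s,6 if x%50 else 14),(0,0,255),1)
        if x%20==0: cv2.putText(o,str(x),((x-x0)*s,24),0,.4,(0,0,255),1)
    for y in range((y0+9)//10*10,y1,10):
        cv2.line(o,(0,(y-y0)*s),(6,(y-y0)*s),(0,0,255),1)
        if y%20==0: cv2.putText(o,str(y),(8,(y-y0)*s+4),0,.4,(0,0,255),1)
    cv2.imwrite(f,o)
def wristT(c):
    s=monitor.read_state()
    T=np.eye(4);T[:3,:3]=R.from_euler('xyz',s["eef_rot"]).as_matrix();T[:3,3]=s["eef_pos"]
    return T@c["tool_from_camera"]
E
python3 - <<'E'
from h import *
a=cv2.imread("pics/scene0.png");b=cv2.imread("pics/side0.png")
crop(a,205,190,365,290,5,"pics/sc1.png"); crop(b,140,180,300,330,4,"pics/sd1.png")
E
```

```text
(no output)
```

View pics/sc1.png

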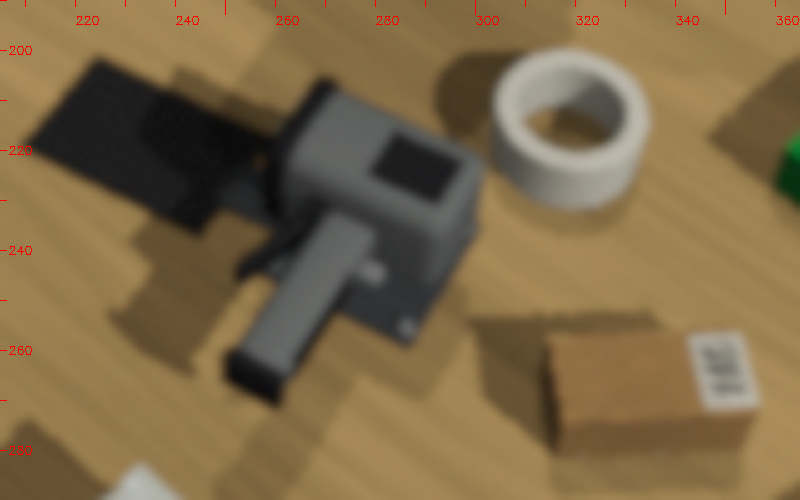

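View pics/sd1.png

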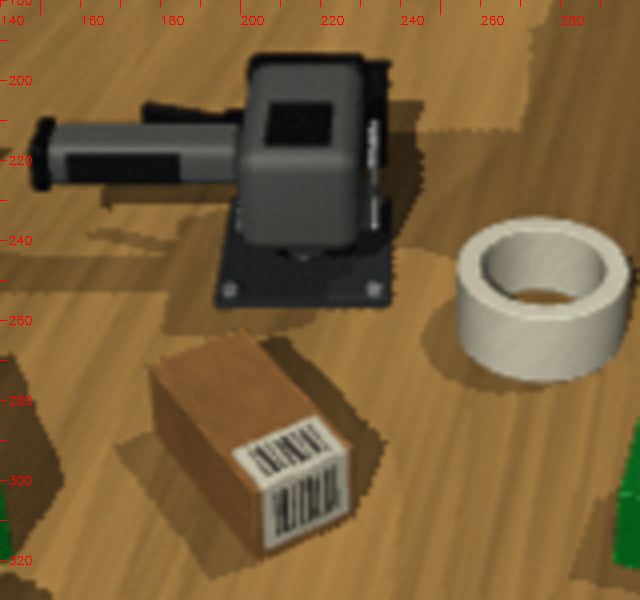

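```bash
cat > fit.py <<'E'
from h import *
from scipy.optimize import least_squares
sc=vision.camera("scene");sd=vision.camera("side")
TS=sc["cam_to_world"];TD=sd["cam_to_world"]
def tf(p,P):
    c,s=np.cos(p[2]),np.sin(p[2]); P=np.array(P,float)
    return np.c_[c*P[:,0]-s*P[:,1]+p[0],s*P[:,0]+c*P[:,1]+p[1],P[:,2]]
def fit(A,B,x0):
    f=lambda p: np.r_[ (proj(sc,TS,tf(p,[a[0] for a in A]))-[a[1] for a in A]).ravel() if A else [], (proj(sd,TD,tf(p,[b[0] for b in B]))-[b[1] for b in B]).ravel() if B else []]
    r=least_squares(f,x0,loss='soft_l1'); return r.x,f(r.x).reshape(-1,2)
E
python3 - <<'E'
from fit import *
np.set_printoptions(precision=2,suppress=True)
for u,v,z in((335,265,50),(285,215,118),(223,201.5,4),(208.5,219.5,4),(244,237,4)): print(unproj(sc,TS,u,v,z))
for u,v,z in((177,271,50),(227,290.5,50),(205,302,50)): print(unproj(sd,TD,u,v,z))
A=[((-30,60,50),(0,0))]
# carton
A=[((30,60,50),(349,256)),((30,-60,50),(314.5,257)),((-30,-60,50),(317,274)),((-30,60,50),(357,271))]
A2=[((-30,60,50),(349,256)),((-30,-60,50),(314.5,257)),((30,-60,50),(317,274)),((30,60,50),(357,271)),((30,-60,0),(317,281)),((30,60,0),(355.5,280.5))]
B=[((-30,60,50),(227,290.5)),((30,60,50),(205,302)),((30,-60,50),(177,271)),((-30,-60,50),(201,263)),((30,60,0),(205,319)),((-30,60,0),(227,307))]
for a,b in((A2,[]),([],B),(A2,B)):
    best=min((fit(a,b,[*unproj(sc,TS,335,265,50)[:2],y]) for y in(0,1.57,3.14,-1.57)),key=lambda r:abs(r[1]).sum())
    print("carton",best[0],best[1].tolist())
S=[((-90,-255,4),(223,201.5)),((10,-255,4),(208.5,219.5)),((10,-105,4),(244,237))]
D=[]
best=min((fit(S,D,[*unproj(sc,TS,285,215,50)[:2],y]) for y in(0,1.57,3.14,-1.57)),key=lambda r:abs(r[1]).sum())
print("station",best); p=best[0]
im=cv2.resize(sc["color"],None,fx=4,fy=4,interpolation=cv2.INTER_CUBIC);im2=cv2.resize(sd["color"],None,fx=4,fy=4,interpolation=cv2.INTER_CUBIC)
def box(x0,x1,y0,y1,z0,z1):
    c=[(x,y,z) for x in(x0,x1) for y in(y0,y1) for z in(z0,z1)]
    return [(a,b) for i,a in enumerate(c) for b in c[i+1:] if sum(q!=w for q,w in zip(a,b))==1]
for e in box(-86,0,-67,63,42,118)+box(0,128,-16,20,65,95)+box(-90,10,-255,-105,4,4.1):
    for I,c,T in((im,sc,TS),(im2,sd,TD)):
        q=(proj(c,T,tf(p,e))*4+2).astype(int); cv2.line(I,q[0].tolist(),q[1].tolist(),(0,255,0),1)
cv2.imwrite("pics/ov_s.png",im[760:1100,780:1300]);cv2.imwrite("pics/ov_d.png",im2[700:1300,500:1100])
E
```

```text
[497.07 412.5   50.  ]
[494.18 206.63 118.  ]
[527.33 -49.36   4.  ]
[619.55 -28.86   4.  ]
[588.83 114.2    4.  ]
[556.2  391.51  50.  ]
[433.75 431.07  50.  ]
[469.23 472.31  50.  ]
carton [494.06 412.17   0.8 ] [[3.3669012455673624, -1.167752702540298], [0.0018088742646682476, -0.23202286135807526], [0.8679575818760554, 0.1389435332706057], [0.05680717117678569, 1.0508137238064137], [-1.3551237911484577, 0.8208555983313772], [-1.9589378804038233, -0.7337106311500747]]
carton [493.99 409.37   0.8 ] [[1.9564151842556043, -0.3022657450857764], [-1.1846505518366826, -0.058365212298951974], [-0.4589101419734902, -0.7281705793763535], [-0.6090641220980046, -2.455963247368004], [-0.11558562727128674, 0.9929555573031053], [2.314204517666525, 0.9529887169097151]]
carton [493.87 410.6   13.37] [[2.824765301046341, -1.6668514671661683], [-0.43474658359269824, -0.38664538898660794], [0.6195972855840637, -0.038627565089313975], [-0.3068422153251049, 0.5041578127576258], [-1.594443902139119, 0.6466361287539826], [-2.306833093766727, -1.2702747510729182], [1.9207611903211728, 0.051727627548132205], [-1.2077972682074574, 0.36870534390169496], [-0.6450348996511934, -0.3189706759000046], [-0.79528459245833, -2.1090501953741523], [-0.13682310927200092, 1.4295052823645165], [2.2798731488943815, 1.3155456499410434]]
station (array([556.43, 216.65,   0.22]), array([[ 0.17, -0.86],
       [-0.67,  0.17],
       [ 0.42,  0.39]]))
```

View pics/ov_s.png

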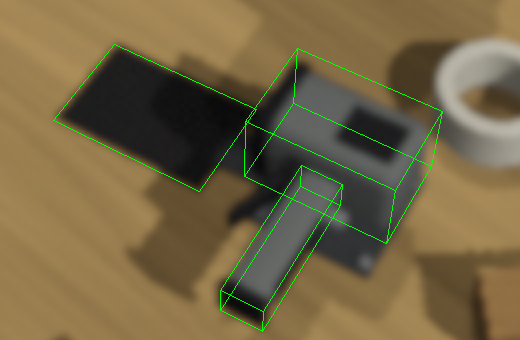

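View pics/ov_d.png

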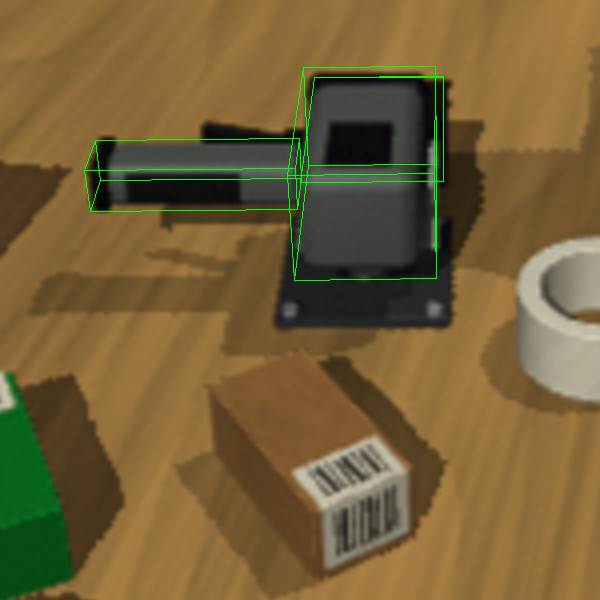

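```bash
cat > sim.py <<'E'
from h import *
def sim(rows,p=None,r=None):
    s=monitor.read_state(); p=np.array(s["eef_pos"] if p is None else p); M=R.from_euler('xyz',s["eef_rot"] if r is None else r)
    for w in rows:
        p=p+M.apply(np.array(w[:3])*10); M=M*R.from_rotvec(w[3:6])
    return p.round(1),M.as_euler('xyz').round(3)
def need(pos,psi):
    "remaining shift (cm, tool axes) and turn to target"
    s=monitor.read_state(); M=R.from_euler('xyz',s["eef_rot"])
    t=R.from_euler('xyz',[np.pi,0,psi])
    print("pos",s["eef_pos"].round(1),"rot",s["eef_rot"].round(3),"t",round(float(s["clock"]),2),"F",s["wrist_force"].round(1),"gap",round(float(s["finger_gap"]),1))
    print("shift cm",(M.inv().apply(np.array(pos)-s["eef_pos"])/10).round(2),"turn",(M.inv()*t).as_rotvec().round(3))
E
python3 - <<'E'
from sim import *
for n in (8,12,14,16,24):print(n,sim([[5,0,0,0,0,-.083]]*n))
E
```

```text
8 (array([ 488.7, -306.7,  205.2]), array([-3.141, -0.   ,  0.964]))
12 (array([ 581.1, -130.3,  205.3]), array([-3.141, -0.   ,  1.296]))
14 (array([604.3, -33.1, 205.4]), array([-3.141, -0.   ,  1.462]))
16 (array([611. ,  66.6, 205.4]), array([-3.141e+00, -1.000e-03,  1.628e+00]))
24 (array([477.2, 435.9, 205.6]), array([ 3.141, -0.   ,  2.292]))
```

```bash
python3 -m jog '[[4,0,0,0,0,-0.08,100],[5,0,-0.5,0,0,-0.085,100],[5,0,-0.5,0,0,-0.083,100],[5,0,-0.5,0,0,-0.083,100],[5,0,-0.5,0,0,-0.083,100],[5,0,0,0,0,-0.083,100],[5,0,0,0,0,-0.083,100],[5,0,0,0,0,-0.083,100]]' && python3 -m jog '[[5,0,0,0,0,-0.083,100],[5,0,0,0,0,-0.083,100],[5,0,0,0,0,-0.083,100],[4,0,0,0,0,-0.083,100],[2,0,0,0,0,-0.08,100],[0,0,0,0,0,0,100],[0,0,0,0,0,0,100]]'
python3 - <<'E'
from fit import *
c=vision.camera("wrist");cv2.imwrite("pics/w1.png",c["color"]);T=wristT(c);np.savez("w1.npz",T=T)
p=[556.43,216.65,.22]
im=c["color"].copy()
P=tf(p,[(-90,-255,4),(10,-255,4),(10,-105,4),(-90,-105,4),(-90,-255,4)])
q=proj(c,T,P).round().astype(int);cv2.polylines(im,[q.reshape(-1,1,2)],False,(0,255,0))
cv2.imwrite("pics/w1o.png",im);print(monitor.read_state()["eef_pos"],monitor.read_state()["eef_rot"])
E
```

```text
clock: 1.05
eef_pos: [479.8, -309.0, 225.2]
eef_rot: [-3.141, -0.0, 0.966]
wrist_force: [0.6, -1.2, 0.2]
finger_gap: 93.8
clock: 1.75
eef_pos: [573.0, -124.7, 225.2]
eef_rot: [-3.141, 0.0, 1.373]
wrist_force: [0.2, 0.2, 1.0]
finger_gap: 93.9
[ 572.76437087 -125.62219648  225.31727276] [-3.14147963e+00  1.07822156e-04  1.37217517e+00]
```

View pics/w1o.png

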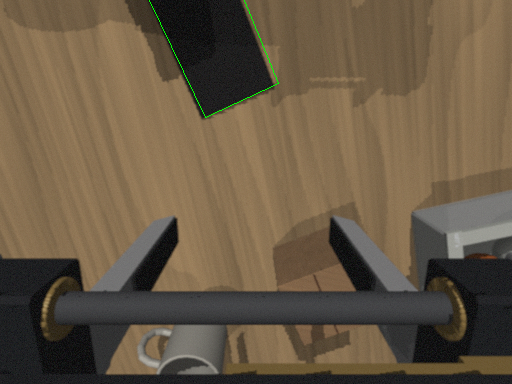

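The predicted pad outline lies on the real pad, with its near corners at (205,118) and (277,84). I'll continue to just before the carton and look at the scanner on the way.

```bash
python3 -m jog '[[4,0,0,0,0,-0.08,100],[5,0,0,0,0,-0.083,100],[4,0,0,0,0,-0.083,100],[0,0,0,0,0,0,100],[0,0,0,0,0,0,100]]'
python3 - <<'E'
from fit import *
c=vision.camera("wrist");cv2.imwrite("pics/w2.png",c["color"]);T=wristT(c);np.savez("w2.npz",T=T)
p=[556.43,216.65,.22]
im=cv2.resize(c["color"],None,fx=1.5,fy=1.5)
def ln(P):
  q=(proj(c,T,tf(p,P))*1.5).round().astype(int);cv2.polylines(im,[q.reshape(-1,1,2)],True,(0,255,0))
ln([(-90,-255,4),(10,-255,4),(10,-105,4),(-90,-105,4)]);ln([(0,-16,95),(128,-16,95),(128,20,95),(0,20,95)]);ln([(-86,-67,118),(0,-67,118),(0,63,118),(-86,63,118)])
cv2.imwrite("pics/w2o.png",im)
from sim import *
need([494,410.5,120],.8+np.pi/2)
E
```

```text
clock: 2.4
eef_pos: [588.0, 4.0, 225.4]
eef_rot: [-3.142, 0.0, 1.62]
wrist_force: [-0.0, -1.2, 0.4]
finger_gap: 94.1
pos [588.    2.9 225.4] rot [-3.142  0.     1.618] t 2.55 F [ 0.6 -0.2  0.1] gap 94.2
shift cm [41.16 -7.47 10.53] turn [-0.     0.    -0.753]
```

View pics/w2o.png

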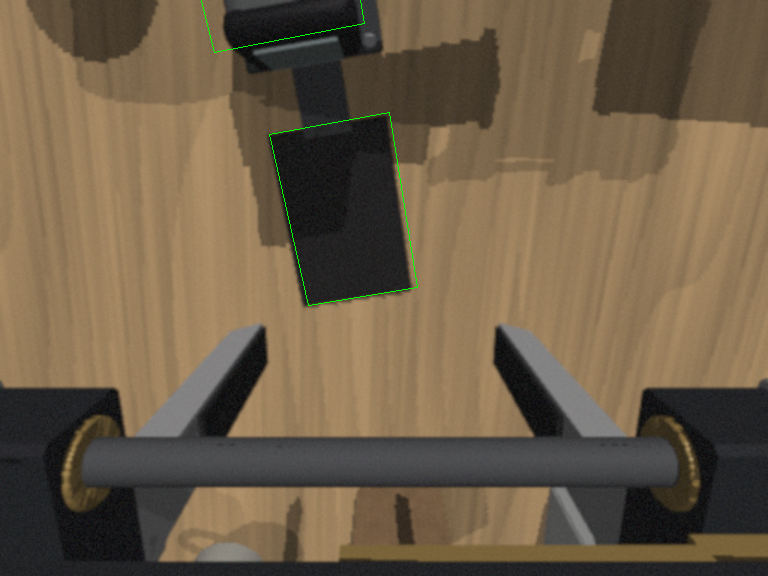

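The pad outline fits to about 2 mm. Next I'll move most of the way to the carton.

```bash
python3 -m jog '[[4,0,0,0,0,-0.09,100],[5,0,0,0,0,-0.11,100],[5,0,0,0,0,-0.11,100],[5,0,0,0,0,-0.11,100],[5,0,0,0,0,-0.11,100],[4,0,0,0,0,-0.1,100],[0,0,0,0,0,0,100],[0,0,0,0,0,0,100]]'
python3 - <<'E'
from fit import *
c=vision.camera("wrist");cv2.imwrite("pics/w3.png",c["color"]);T=wristT(c);np.savez("w3.npz",T=T)
p=[494,410.5,.80]
im=cv2.resize(c["color"],None,fx=1.5,fy=1.5,interpolation=cv2.INTER_CUBIC)
def ln(P):
  q=(proj(c,T,tf(p,P))*1.5).round().astype(int);cv2.polylines(im,[q.reshape(-1,1,2)],True,(0,255,0))
for z in(0,50):ln([(-30,-60,z),(30,-60,z),(30,60,z),(-30,60,z)])
p=[556.43,216.65,.22]
ln([(0,-16,95),(128,-16,95),(128,20,95),(0,20,95)]);ln([(-86,-67,118),(0,-67,118),(0,63,118),(-86,63,118)])
cv2.imwrite("pics/w3o.png",im)
from sim import *
need([494,410.5,120],.8+np.pi/2)
E
```

```text
clock: 3.35
eef_pos: [504.8, 266.6, 225.5]
eef_rot: [3.141, 0.0, 2.249]
wrist_force: [1.5, -0.6, 0.7]
finger_gap: 94.0
pos [505.3 265.7 225.3] rot [-3.142  0.     2.248] t 3.5 F [ 0.2 -0.1 -0.1] gap 94.2
shift cm [12.    8.19 10.53] turn [-0.     0.    -0.123]
```

View pics/w3o.png

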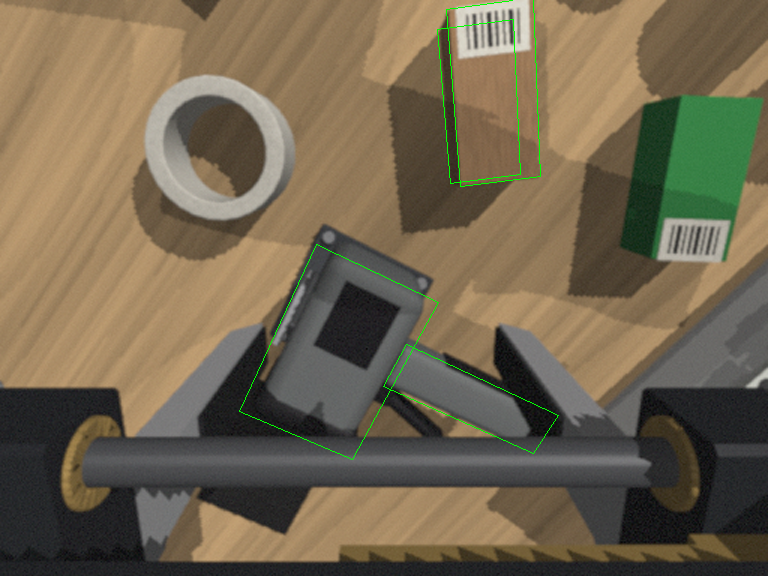

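The overlays fit the carton, with its near top corners at (461,183) and (538,176), and the grip. Going above the carton.

```bash
python3 -m jog '[[3,2,0,0,0,-0.04,100],[4,3,1,0,0,-0.04,100],[3,2.2,3,0,0,-0.043,100],[1.5,1,4,0,0,0,100],[0.5,0,2.5,0,0,0,100],[0,0,0,0,0,0,100],[0,0,0,0,0,0,100]]'
python3 - <<'E'
from fit import *
c=vision.camera("wrist");cv2.imwrite("pics/w4.png",c["color"]);T=wristT(c)
p=[494,410.5,.80]
im=cv2.resize(c["color"],None,fx=1.5,fy=1.5,interpolation=cv2.INTER_CUBIC)
def ln(P):
  q=(proj(c,T,tf(p,P))*1.5).round().astype(int);cv2.polylines(im,[q.reshape(-1,1,2)],True,(0,255,0))
for z in(0,50):ln([(-30,-60,z),(30,-60,z),(30,60,z),(-30,60,z)])
cv2.imwrite("pics/w4o.png",im)
from sim import *
need([494,410.5,8],.8+np.pi/2)
E
```

```text
clock: 4.2
eef_pos: [486.3, 409.2, 121.5]
eef_rot: [3.141, 0.0, 2.372]
wrist_force: [0.1, -0.6, 0.7]
finger_gap: 94.1
pos [486.5 409.6 122.7] rot [3.139e+00 1.000e-03 2.372e+00] t 4.35 F [ 0.1 -0.1  0.4] gap 93.9
shift cm [-0.47  0.55 11.47] turn [0.003 0.001 0.002]
```

View pics/w4o.png

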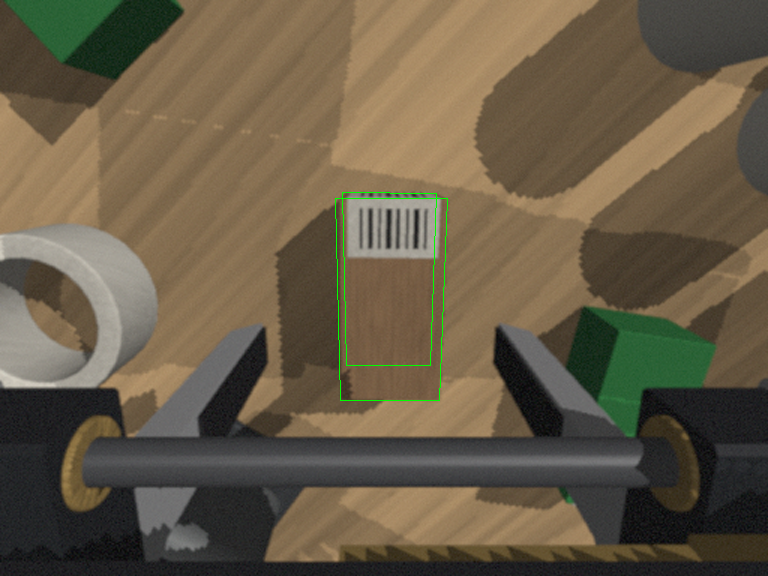

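Run:
```python
from h import *
crop(cv2.imread("pics/w4.png"),210,115,320,280,4,"pics/w4c.png")
```

```text
(no output)
```

View pics/w4c.png

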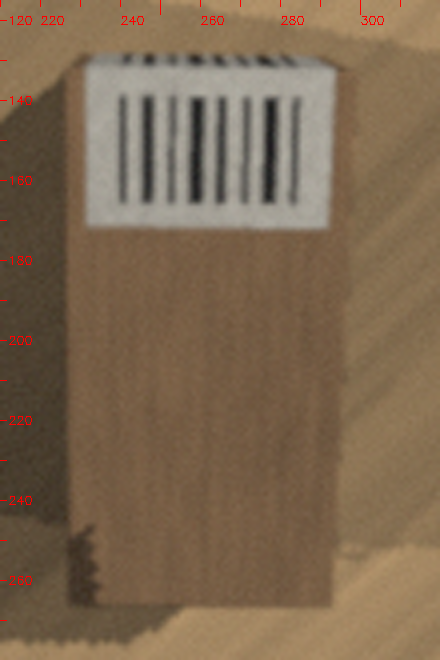

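The carton spans columns 227–295, with its near edge at row 266 and its far edge at row 132. This matches the model within about 1 mm, and the label is simply narrower than the box. Descending.

```bash
python3 -m jog '[[-0.4,0.5,2.5,0,0,0,100],[0,0,4,0,0,0,100],[0,0,3,0,0,0,100],[0,0,1.5,0,0,0,100],[0,0,0,0,0,0,100],[0,0,0,0,0,0,100]]' 20
python3 - <<'E'
from sim import *
need([494,410.5,8],.8+np.pi/2)
E
```

```text
clock: 4.95
eef_pos: [492.5, 411.2, 12.4]
eef_rot: [3.139, 0.0, 2.374]
wrist_force: [0.4, 0.0, -0.1]
finger_gap: 93.6
pos [492.5 411.2  12.4] rot [3.139 0.    2.374] t 4.95 F [ 0.4  0.  -0.1] gap 93.6
shift cm [-0.16  0.05  0.44] turn [0.002 0.    0.003]
```

```bash
python3 -m jog '[[-0.1,0.05,0.4,0,0,0,90],[0,0,0,0,0,0,60],[0,0,0,0,0,0,50],[0,0,0,0,0,0,45],[0,0,0,0,0,0,45],[0,0,0,0,0,0,45],[0,0,0,0,0,0,45]]' 25
python3 - <<'E'
from sim import *
need([494,410.5,8],.8+np.pi/2)
E
```

```text
clock: 5.65
eef_pos: [492.8, 410.6, 6.9]
eef_rot: [3.141, 0.0, 2.374]
wrist_force: [-0.6, -0.6, 3.8]
finger_gap: 59.9
pos [492.8 410.6   6.9] rot [3.141 0.    2.374] t 5.65 F [-0.6 -0.6  3.8] gap 59.9
shift cm [-0.09  0.07 -0.11] turn [0.001 0.    0.003]
```

```bash
python3 -m jog '[[0,0,-0.5,0,0,0,45],[0,0,-1.5,0,0,0,45],[0,0,-3,0,0,0,45],[0,0,-4,0,0,0,45],[0,0,-4,0,0,0,45],[0,0,-3,0,0,0,45],[0,0,-2,0,0,0,45],[0,0,0,0,0,0,45]]'
python3 - <<'E'
from sim import *
c=vision.camera("wrist");cv2.imwrite("pics/w5.png",c["color"])
need([556.6,32.2,190],.22+np.pi/2)
print(sim([[-4,0,0,0,0,.06]]+[[-5,0,0,0,0,.073]]*7,))
E
```

```text
clock: 6.45
eef_pos: [493.4, 411.0, 190.6]
eef_rot: [3.136, 0.001, 2.374]
wrist_force: [0.4, -0.6, -2.2]
finger_gap: 60.2
pos [492.8 410.6 188. ] rot [3.139 0.    2.374] t 6.5 F [-0.9  0.3 -2.4] gap 59.8
shift cm [-30.87 -22.79  -0.24] turn [ 0.002 -0.     0.583]
(array([694.9,  83. , 187.9]), array([ 3.139e+00, -1.000e-03,  1.803e+00]))
```

View pics/w5.png

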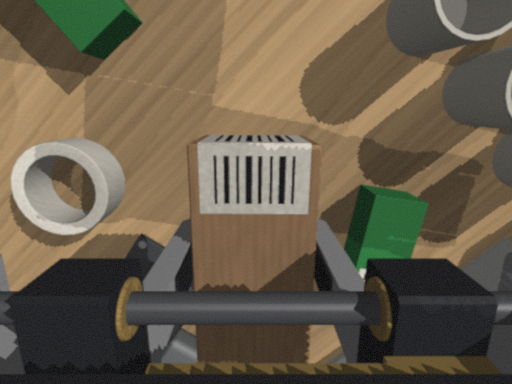

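The carton is held squarely between the pads, with the label end at rows 137–213. Planning the carry to above the pad.

Run:
```python
from sim import *
from scipy.optimize import fsolve
f=lambda v:(sim([[v[0],v[1],0,0,0,.058]]*10)[0]-[556.6,32.2,0])[:2]
v=fsolve(f,[-3,-2],epsfcn=1e-2);print(v)
for n in(3,5,7):print(sim([[v[0],v[1],0,0,0,.058]]*n))
```

```text
[-3.62029309 -1.42526508]
(array([535. , 301.9, 187.9]), array([ 3.139, -0.   ,  2.2  ]))
(array([552.3, 226.1, 187.8]), array([ 3.139, -0.   ,  2.084]))
(array([560.8, 148.7, 187.7]), array([ 3.139e+00, -1.000e-03,  1.968e+00]))
```

```bash
python3 -m jog '[[-1.6,-0.6,0,0,0,0.03,45],[-3.6,-1.4,0,0,0,0.058,45],[-3.6,-1.4,0,0,0,0.058,45],[-3.6,-1.4,0,0,0,0.058,45],[-3.6,-1.4,0,0,0,0.058,45],[-3.6,-1.4,0,0,0,0.058,45],[-3.6,-1.4,0,0,0,0.058,45],[-3.6,-1.4,0,0,0,0.058,45]]' && python3 -m jog '[[-3.6,-1.4,0,0,0,0.058,45],[-3.6,-1.4,0,0,0,0.058,45],[-2,-0.8,0,0,0,0.03,45],[0,0,0,0,0,0,45],[0,0,0,0,0,0,45],[0,0,0,0,0,0,45]]'
python3 - <<'E'
from fit import *
from sim import *
c=vision.camera("wrist");cv2.imwrite("pics/w6.png",c["color"]);T=wristT(c)
s=vision.camera("scene");cv2.imwrite("pics/sc6.png",s["color"][140:300,150:350].repeat(3,0).repeat(3,1))
p=[556.43,216.65,.22]
im=cv2.resize(c["color"],None,fx=1.5,fy=1.5,interpolation=cv2.INTER_CUBIC)
def ln(P):
  q=(proj(c,T,tf(p,P))*1.5).round().astype(int);cv2.polylines(im,[q.reshape(-1,1,2)],True,(0,255,0))
ln([(-90,-255,4),(10,-255,4),(10,-105,4),(-90,-105,4)]);ln([(-86,-67,118),(0,-67,118),(0,63,118),(-86,63,118)]);ln([(0,-16,95),(128,-16,95),(128,20,95),(0,20,95)])
cv2.imwrite("pics/w6o.png",im)
need([556.6,32.2,13],.22+np.pi/2)
E
```

```text
clock: 7.3
eef_pos: [560.2, 130.7, 184.9]
eef_rot: [-3.139, -0.0, 1.934]
wrist_force: [0.3, 0.2, -2.0]
finger_gap: 59.4
clock: 7.9
eef_pos: [555.2, 35.4, 185.9]
eef_rot: [-3.141, -0.0, 1.792]
wrist_force: [0.3, 0.2, -1.5]
finger_gap: 59.8
pos [555.4  35.5 186.4] rot [-3.141 -0.     1.793] t 8.1 F [-0.1  1.  -1.7] gap 59.8
shift cm [-0.35  0.05 17.34] turn [-0.    -0.     0.002]
```

View pics/w6o.png

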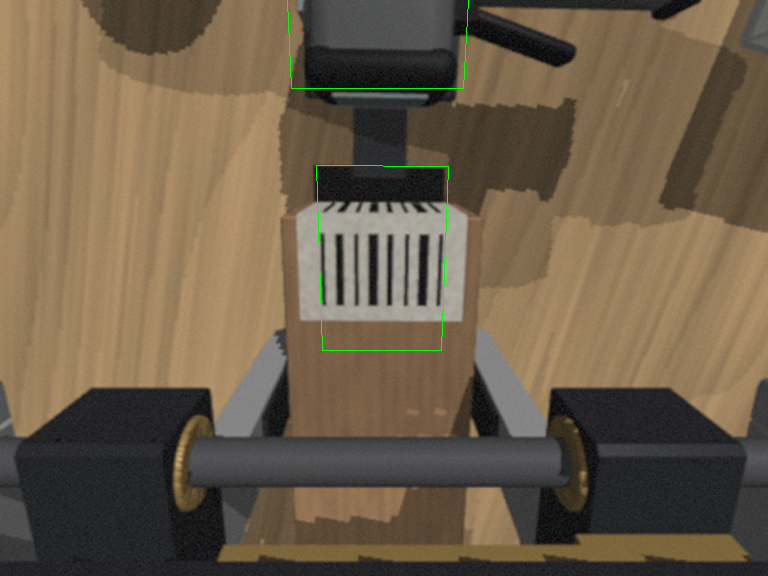

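The view is along the nose axis. The pad's far edge is at row 166, columns 314–446, about 2 mm left of predicted. The carton is aligned and its label faces the nose. Lowering.

```bash
python3 -m jog '[[-0.3,-0.1,2,0,0,0,45],[0,0,4,0,0,0,45],[0,0,4.5,0,0,0,45],[0,0,3.5,0,0,0,45],[0,0,2,0,0,0,45],[0,0,0.3,0,0,0,45],[0,0,0,0,0,0,45],[0,0,0,0,0,0,45]]'
python3 - <<'E'
from sim import *
need([556.1,32.1,11],.22+np.pi/2)
E
```

```text
clock: 8.9
eef_pos: [555.9, 31.9, 25.0]
eef_rot: [3.139, 0.0, 1.792]
wrist_force: [0.5, -0.4, -1.5]
finger_gap: 59.8
pos [555.9  31.9  25. ] rot [3.139 0.    1.792] t 8.9 F [ 0.5 -0.4 -1.5] gap 59.8
shift cm [0.02 0.02 1.4 ] turn [0.002 0.    0.001]
```

```bash
python3 -m jog '[[0,0,0.5,0,0,0,45],[0,0,0.3,0,0,0,45],[0,0,0.2,0,0,0,45],[0,0,0,0,0,0,45],[0,0,0,0,0,0,45]]'; python3 -m jog '[[0,0,0.1,0,0,0,45],[0,0,0.1,0,0,0,45],[0,0,0,0,0,0,45],[0,0,0,0,0,0,45]]'
python3 - <<'E'
from fit import *
s=vision.camera("scene");cv2.imwrite("pics/sc7.png",s["color"][140:300,150:350].repeat(3,0).repeat(3,1))
E
```

```text
clock: 9.4
eef_pos: [555.1, 31.7, 13.6]
eef_rot: [3.142, 0.0, 1.792]
wrist_force: [0.2, -0.2, -2.3]
finger_gap: 60.1
clock: 9.8
eef_pos: [555.1, 31.7, 11.5]
eef_rot: [-3.142, -0.0, 1.792]
wrist_force: [-0.4, -0.6, -1.0]
finger_gap: 59.9
```

View pics/sc7.png

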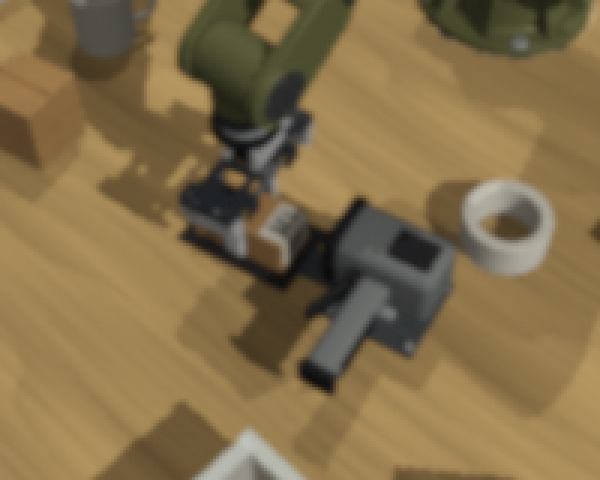

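The carton is over the pad with its label end, at about (285,230), facing the nose. I'll inch down until contact force appears.

```bash
python3 -m jog '[[0,0,0.05,0,0,0,45],[0,0,0,0,0,0,45],[0,0,0,0,0,0,45]]'; python3 -m jog '[[0,0,0.05,0,0,0,45],[0,0,0,0,0,0,45],[0,0,0,0,0,0,45]]'
```

```text
clock: 10.25
eef_pos: [555.1, 31.7, 11.0]
eef_rot: [-3.142, -0.0, 1.792]
wrist_force: [-0.6, 0.3, -2.4]
finger_gap: 60.0
clock: 10.55
eef_pos: [555.2, 31.7, 10.9]
eef_rot: [3.141, 0.0, 1.792]
wrist_force: [-3.2, 0.3, 6.6]
finger_gap: 60.0
```

Contact is at z = 10.9, as expected. Releasing and rising.

```bash
python3 -m jog '[[0,0,0,0,0,0,68],[0,0,0,0,0,0,75],[0,0,0,0,0,0,90],[0,0,0,0,0,0,100],[0,0,0,0,0,0,100],[0,0,0,0,0,0,100]]'; python3 -m jog '[[0,0,-1,0,0,0,100],[0,0,-2,0,0,0,100],[0,0,-4,0,0,0,100],[0,0,-5,0,0,0,100],[0,0,-5,0,0,0,100],[0,0,-3,0,0,0,100],[0,0,0,0,0,0,100],[0,0,0,0,0,0,100]]'
python3 - <<'E'
from fit import *
from sim import *
c=vision.camera("wrist");cv2.imwrite("pics/w8.png",c["color"]);T=wristT(c)
p=[556.43,216.65,.22]
im=cv2.resize(c["color"],None,fx=1.5,fy=1.5,interpolation=cv2.INTER_CUBIC)
def ln(P):
  q=(proj(c,T,tf(p,P))*1.5).round().astype(int);cv2.polylines(im,[q.reshape(-1,1,2)],True,(0,255,0))
ln([(-90,-255,4),(10,-255,4),(10,-105,4),(-90,-105,4)])
cv2.imwrite("pics/w8o.png",im)
c=np.cos(.22);s=np.sin(.22)
for st in((45,-4.5),):
  w=(556.43+c*st[0]-s*st[1],216.65+s*st[0]+c*st[1]);print(w);need([*w,190],.22)
E
```

```text
clock: 11.15
eef_pos: [555.1, 31.7, 10.5]
eef_rot: [3.142, -0.0, 1.792]
wrist_force: [-0.7, 0.0, -0.2]
finger_gap: 93.6
clock: 11.95
eef_pos: [555.0, 31.7, 211.0]
eef_rot: [3.141, 0.0, 1.792]
wrist_force: [0.2, -0.2, -1.5]
finger_gap: 94.0
(np.float64(601.3274185237411), np.float64(222.0787945166514))
pos [554.5  31.7 209.3] rot [-3.139e+00 -1.000e-03  1.792e+00] t 12.1 F [ 0.5 -0.8 -0. ] gap 94.1
shift cm [17.55  8.74  1.92] turn [-2.000e-03  1.000e-03  1.572e+00]
```

View pics/w8o.png

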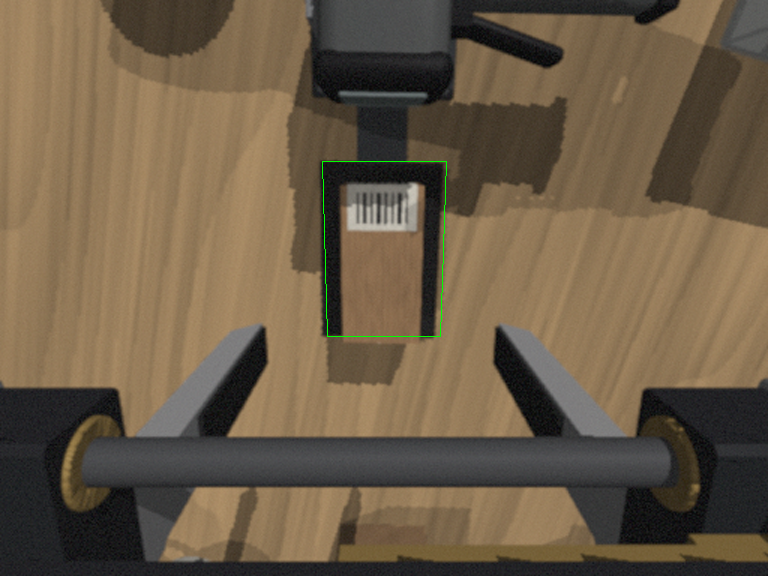

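Run:
```python
from fit import *
c=vision.camera("wrist");T=wristT(c)
p=[555.1,31.7,.221]
P=[(-30,-60,54),(30,-60,54),(30,60,54),(-30,60,54)]
print((proj(c,T,tf(p,P))*1.5).round(1).tolist())
for dx,dy in((0,0),(5,0),(0,5)): pass
from scipy.optimize import least_squares
m=np.array([(343,336),(421,337),(425,183),(342,184)])/1.5
r=least_squares(lambda p:(proj(c,T,tf(p,P))-m).ravel(),p);print(r.x,r.fun.round(1))
q=np.array([(322,162),(438,162)])
S=[(-90,-105,4),(10,-105,4),(10,-255,4)]
m2=np.array([(322,162),(443,161),(437,337)])/1.5
r2=least_squares(lambda p:(proj(c,T,tf(p,S))-m2).ravel(),[556.4,216.6,.22]);print(r2.x,r2.fun.round(1))
cc,ss=np.cos(r2.x[2]),np.sin(r2.x[2]);d=r.x[:2]-r2.x[:2];print("carton in station",cc*d[0]+ss*d[1],-ss*d[0]+cc*d[1],r.x[2]-r2.x[2])
```

```text
[[342.8, 341.1], [420.4, 341.1], [424.0, 182.5], [339.4, 182.6]]
[5.55631987e+02 3.30202017e+01 2.14526642e-01] [ 0.2  2.3 -0.   1.9  0.5 -1.3 -0.7 -2.3]
[5.55965168e+02 2.15582589e+02 2.15586992e-01] [-1.2 -0.4  0.9  0.6  0.4 -0.1]
carton in station -39.37937233499005 -178.26497490040506 -0.0010603502334161352
```

The carton is measured at station (-39, -178), within 2 mm of the pad centre, and its yaw is within 0.01. Now turning and moving to hover over the grip.

Run:
```python
from sim import *
from scipy.optimize import fsolve
f=lambda v:(sim([[v[0],v[1],0,0,0,.131]]*12)[0]-[601.1,221.7,0])[:2]
v=fsolve(f,[3,1],epsfcn=1e-2);print(v)
for n in(3,5,7,12):print(sim([[v[0],v[1],0,0,0,.131]]*n))
```

```text
[ 1.74794824 -0.4662567 ]
(array([536.3,  82.4, 209.7]), array([-3.14 ,  0.   ,  1.399]))
(array([535.5, 118.5, 209.7]), array([-3.140e+00,  1.000e-03,  1.137e+00]))
(array([544. , 153.6, 209.7]), array([-3.14e+00,  1.00e-03,  8.75e-01]))
(array([601.1, 221.7, 209.6]), array([-3.141e+00,  2.000e-03,  2.200e-01]))
```

```bash
python3 -m jog '[[1.7,-0.5,0,0,0,0.131,100],[1.7,-0.5,0,0,0,0.131,100],[1.7,-0.5,0,0,0,0.131,100],[1.8,-0.5,0,0,0,0.131,100],[1.8,-0.5,0,0,0,0.131,100],[1.8,-0.5,0,0,0,0.131,100]]' && python3 -m jog '[[1.7,-0.5,0,0,0,0.131,100],[1.7,-0.5,0,0,0,0.131,100],[1.8,-0.4,0,0,0,0.131,100],[1.8,-0.4,0,0,0,0.131,100],[1.8,-0.4,0,0,0,0.131,100],[1.8,-0.4,0,0,0,0.131,100],[0,0,0,0,0,0,100],[0,0,0,0,0,0,100]]'
python3 - <<'E'
from fit import *
from sim import *
c=vision.camera("wrist");cv2.imwrite("pics/w9.png",c["color"]);T=wristT(c)
p=[556.1,216.2,.218]
im=cv2.resize(c["color"],None,fx=1.5,fy=1.5,interpolation=cv2.INTER_CUBIC)
def ln(P):
  q=(proj(c,T,tf(p,P))*1.5).round().astype(int);cv2.polylines(im,[q.reshape(-1,1,2)],True,(0,255,0))
ln([(0,-16,95),(128,-16,95),(128,20,95),(0,20,95)])
cv2.imwrite("pics/w9o.png",im)
w=tf(p,[(45,-4.5,0)])[0];print(w);need([w[0],w[1],61],.218)
E
```

```text
clock: 12.85
eef_pos: [537.2, 137.3, 210.2]
eef_rot: [-3.141, 0.0, 1.0]
wrist_force: [0.1, 0.0, 0.1]
finger_gap: 94.1
clock: 13.65
eef_pos: [601.6, 220.3, 209.7]
eef_rot: [3.141, 0.001, 0.223]
wrist_force: [0.3, 0.5, 0.6]
finger_gap: 94.1
[601.00818631 221.53898888   0.        ]
pos [601.6 220.  210.6] rot [3.142 0.    0.222] t 13.8 F [-0.2  0.3  0.3] gap 94.2
shift cm [-0.02 -0.16 14.96] turn [0.    0.    0.004]
```

View pics/w9o.png

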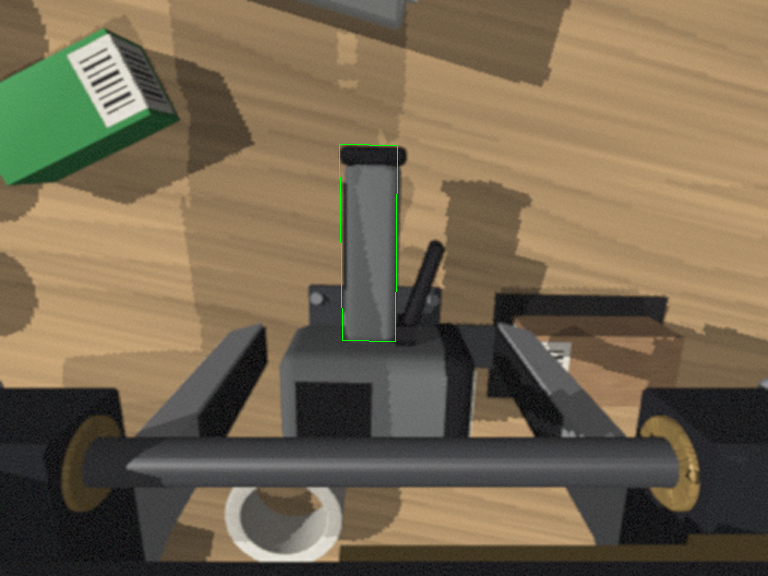

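The grip spans columns 345–397, about 1.5 mm toward tool +y of the prediction. The trigger is at (422,285), and the jaws straddle both. Descending.

```bash
python3 -m jog '[[0,0,3,0,0,0,100],[0,0,4,0,0,0,100],[0,0,3,0,0,0,100],[0,0,2,0,0,0,100],[0,0,0,0,0,0,100],[0,0,0,0,0,0,100]]' 25
python3 - <<'E'
from fit import *
from sim import *
c=vision.camera("wrist");cv2.imwrite("pics/w10.png",c["color"])
need([601.4,220,61],.218)
E
```

```text
clock: 14.4
eef_pos: [602.2, 220.4, 91.6]
eef_rot: [-3.142, -0.001, 0.22]
wrist_force: [-0.0, -0.6, 1.2]
finger_gap: 94.1
pos [602.6 220.6  92.3] rot [-3.141e+00 -2.000e-03  2.200e-01] t 14.55 F [ 0.2 -0.5  0.4] gap 93.7
shift cm [-0.14  0.03  3.13] turn [-0.    -0.002  0.002]
```

View pics/w10.png

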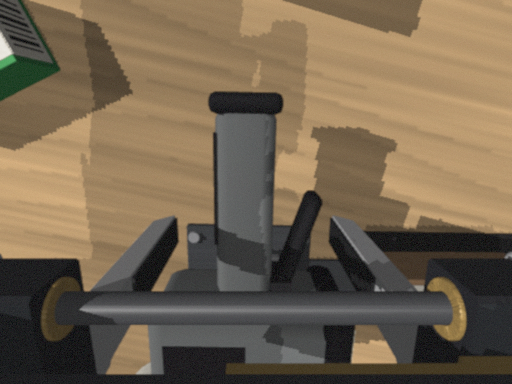

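The grip centre is at column 245, so the jaw axis is about 5 mm to its trigger side, against 6.5 wanted. Shifting 1.5 mm and going down.

```bash
python3 -m jog '[[-0.1,0.15,1.5,0,0,0,100],[0,0,1.5,0,0,0,100],[0,0,0,0,0,0,100],[0,0,0,0,0,0,100]]' 25; python3 -m jog '[[0,0,0,0,0,0,75],[0,0,0,0,0,0,65],[0,0,0,0,0,0,60],[0,0,0,0,0,0,55],[0,0,0,0,0,0,50],[0,0,0,0,0,0,45],[0,0,0,0,0,0,45]]' 25
```

```text
clock: 14.95
eef_pos: [601.1, 218.7, 59.8]
eef_rot: [3.142, 0.001, 0.22]
wrist_force: [0.7, 0.0, 0.5]
finger_gap: 94.3
clock: 15.65
eef_pos: [601.8, 219.8, 60.9]
eef_rot: [-3.14, -0.002, 0.22]
wrist_force: [3.8, 5.2, -1.2]
finger_gap: 48.9
```

The gap is 48.9 mm, which is the fully squeezed width. Holding for about a second while looking.

```bash
python3 -m jog '[[0,0,0,0,0,0,45],[0,0,0,0,0,0,45],[0,0,0,0,0,0,45],[0,0,0,0,0,0,45],[0,0,0,0,0,0,45],[0,0,0,0,0,0,45],[0,0,0,0,0,0,45]]' 25
python3 - <<'E'
from fit import *
c=vision.camera("wrist");cv2.imwrite("pics/w11.png",c["color"])
print(monitor.read_state()["finger_gap"])
E
```

```text
clock: 16.35
eef_pos: [601.8, 219.8, 60.9]
eef_rot: [-3.14, -0.002, 0.22]
wrist_force: [3.1, 5.8, -2.4]
finger_gap: 48.6
48.43909153696848
```

View pics/w11.png

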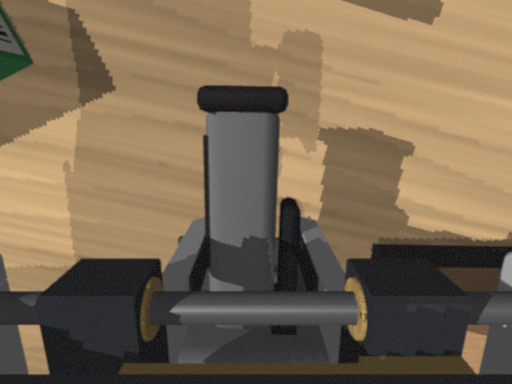

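The blade (289,240) lies parallel to the grip, so it is fully squeezed. After a little more hold I'll release and back off upward.

```bash
python3 -m jog '[[0,0,0,0,0,0,45],[0,0,0,0,0,0,45],[0,0,0,0,0,0,55],[0,0,0,0,0,0,65],[0,0,0,0,0,0,75],[0,0,0,0,0,0,90],[0,0,0,0,0,0,100],[0,0,0,0,0,0,100]]'; python3 -m jog '[[0,0,0,0,0,0,100],[0,0,0,0,0,0,100],[0,0,-2,0,0,0,100],[0,0,-4,0,0,0,100],[0,0,-5,0,0,0,100],[0,0,-3,0,0,0,100],[0,0,-1,0,0,0,100],[0,0,0,0,0,0,100]]'
python3 - <<'E'
from fit import *
c=vision.camera("wrist");cv2.imwrite("pics/w12.png",c["color"])
s=vision.camera("scene");cv2.imwrite("pics/sc12.png",s["color"][110:300,150:400].repeat(3,0).repeat(3,1))
print(monitor.read_state()["wrist_force"])
E
```

```text
clock: 17.3
eef_pos: [601.5, 218.9, 60.7]
eef_rot: [-3.141, -0.0, 0.22]
wrist_force: [0.0, -0.9, 0.7]
finger_gap: 88.2
clock: 18.1
eef_pos: [601.7, 218.9, 211.3]
eef_rot: [-3.141, -0.002, 0.22]
wrist_force: [0.0, -0.1, 0.1]
finger_gap: 94.0
[-0.25425238 -0.48552283 -0.43302856]
```

View pics/w12.png

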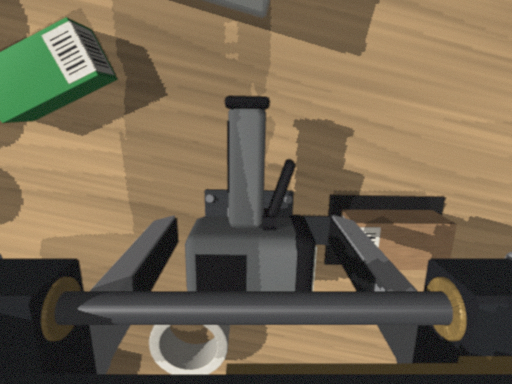

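View pics/sc12.png

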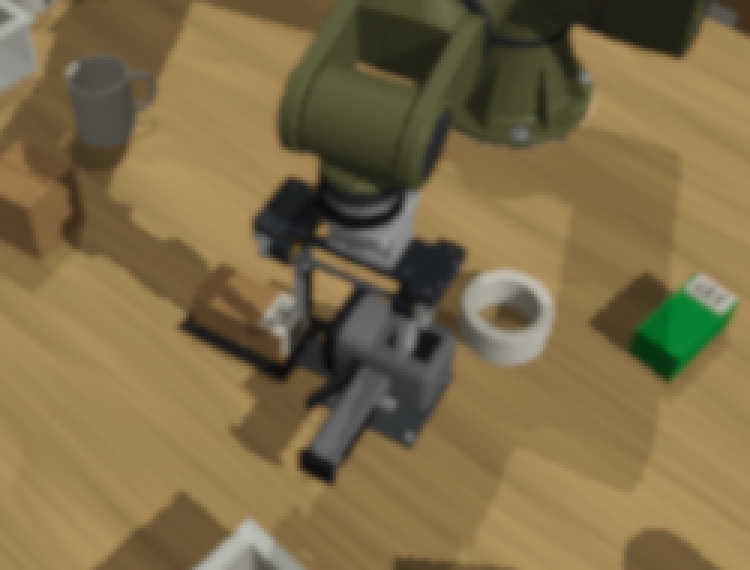

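The trigger has sprung back out: its blade leans off the grip at (282,190) in the wrist view. The carton is on the pad and the tape, mug and mug box are where they were. The arm is clear and touching nothing, so I'm handing in.

```bash
python3 -c "
from cell import order; print(order.sign_off())"
```

```text
the job is handed in; nothing more can be done
None
```

I set the carton flat on the scanning pad with its label facing the scanner's nose. I then squeezed the trigger fully for about a second and let it spring back. The job is handed in, at about 18.2 s of the 53 s allowed.

- **Carton:** I lowered it until it touched the pad (6.6 N), then opened the fingers. The wrist image afterwards put it at station (-39, -178) mm, within 2 mm of the pad centre, and square to the pad within 0.01 rad.
- **Trigger:** the jaws closed to 48.4–48.9 mm, against the 49 mm given for fully squeezed. The image showed the blade lying along the grip. After I let go, it was leaning out again.
- **Everything else:** in the last scene view the tape roll, mug, mug box and the green carton in view looked unmoved. I judged that by eye and did not measure it. The arm ended clear, with wrist force near zero.
- **Disagreement:** different views placed the station about 2 mm apart, which is within the stated calibration. I corrected for this before placing the carton and before squeezing.

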